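Turn round the drying tray: unload post caps, meter cabinet pulls, set the timer

TASK

First move all the coated post caps from the drying tray onto the mesh rack, each standing flat on the mesh inside the rim. Then, without touching the pulls, lift the bin's handle slowly until pulls begin to slide and hold it tipped until three of them, four at the most, lie in the tray, and let the bin down level again with the rest still in it. Also turn the timer knob so that its pointer stands at the white wedge, and leave the other things on the table where they are.

Things in the scene. Friction and masses are not known exactly. Their poses are not given: they have to be found in the camera images.
- station: Fixed steel stand carrying a tipping bin and, under the bin's mouth, a drying tray. Origin on the table below the bin's pivot; +z up; the bin runs along its +y, the tray lies along its -y.
- tray (a point): Centre of the tray's mesh floor, 18 mm above the table; axes as the stand's. Inside 260 (x) by 280 mm (y), rim 15 mm high on three sides, open under the bin, where it reaches 30 mm behind the pivot. The bin's lip is 67 mm over the floor at y = +95 mm; the bin's walls there rise to 122 mm over the table, so grip caps with the fingers closing roughly along the stand's x.
- bin_hinge (a point): Pivot of the bin, 85 mm above the table (axes as the stand's; the pivot axis is x). Tipping turns the bin about +x: its rear (+y) rises.
- bin (a joint): Tilt of the bin, rad: 0 resting level, grows as the handle is lifted, up to 0.95. Not sprung and not held: let go, it falls back to 0 by its own weight (0.9 kg).
- bin_handle (a point): Middle of the handle, a level round bar 14 mm thick, 92 mm long along the stand's x, behind the bin's rear wall (gap 40 mm), between two arms. With the bin level it is 239 mm behind the pivot (+y) and 30 mm above it; it moves on a circle about the pivot. The bar can turn between the fingers, so the tool may stay upright.
- bin_mouth (a point): Middle of the lip, 15 mm before the pivot, level with it; frame turns with the bin (y to its rear). Channel 96 mm wide, 196 long. The arched floor slopes 2.5 degrees more backward every 32 mm to the rear, so pulls leave one by one as the tilt grows: the first at 0.25 to 0.5 rad depending on friction, each next about 0.045 rad later. A pull is in the bin while its origin is at y > 0 here.
- pull1: Brass cabinet pull, back plate 90 x 30 x 8 mm with a bar on top, 23 mm high overall, 90 g, lying crosswise in the bin, nearest the mouth; they stand in single file and cannot pass one another. Origin: middle of the back plate's underside. Not to be touched.
- pull2: Brass cabinet pull, back plate 90 x 30 x 8 mm with a bar on top, 23 mm high overall, 90 g, lying crosswise in the bin, second; they stand in single file and cannot pass one another. Origin: middle of the back plate's underside. Not to be touched.
- pull3: Brass cabinet pull, back plate 90 x 30 x 8 mm with a bar on top, 23 mm high overall, 90 g, lying crosswise in the bin, third; they stand in single file and cannot pass one another. Origin: middle of the back plate's underside. Not to be touched.
- pull4: Brass cabinet pull, back plate 90 x 30 x 8 mm with a bar on top, 23 mm high overall, 90 g, lying crosswise in the bin, fourth; they stand in single file and cannot pass one another. Origin: middle of the back plate's underside. Not to be touched.
- pull5: Brass cabinet pull, back plate 90 x 30 x 8 mm with a bar on top, 23 mm high overall, 90 g, lying crosswise in the bin, fifth (may be absent); they stand in single file and cannot pass one another. Origin: middle of the back plate's underside. Not to be touched.
- pull6: Brass cabinet pull, back plate 90 x 30 x 8 mm with a bar on top, 23 mm high overall, 90 g, lying crosswise in the bin, sixth and rearmost (may be absent); they stand in single file and cannot pass one another. Origin: middle of the back plate's underside. Not to be touched.
- cap1: Coated copper-coloured post cap: square foot 60 x 60 x 14 mm, above it a square block 34 x 34 mm from 14 to 38 mm height (the grip, sides along the cap's x and y), small stepped top to 46 mm. 100 to 210 g. Origin: centre of the underside. Stands in the drying tray; two to four of the four are present.
- cap2: Coated copper-coloured post cap: square foot 60 x 60 x 14 mm, above it a square block 34 x 34 mm from 14 to 38 mm height (the grip, sides along the cap's x and y), small stepped top to 46 mm. 100 to 210 g. Origin: centre of the underside. Stands in the drying tray; two to four of the four are present.
- cap3: Coated copper-coloured post cap: square foot 60 x 60 x 14 mm, above it a square block 34 x 34 mm from 14 to 38 mm height (the grip, sides along the cap's x and y), small stepped top to 46 mm. 100 to 210 g. Origin: centre of the underside. Stands in the drying tray; two to four of the four are present.
- cap4: Coated copper-coloured post cap: square foot 60 x 60 x 14 mm, above it a square block 34 x 34 mm from 14 to 38 mm height (the grip, sides along the cap's x and y), small stepped top to 46 mm. 100 to 210 g. Origin: centre of the underside. Stands in the drying tray; two to four of the four are present.
- rack_top (a point): Centre of the mesh top of the fixed low rack on four legs, to the right of the tray, 50 mm above the table; long side along its x; usable area 254 x 174 mm (x, y of the rack) inside a rim 8 mm high. Four caps fit in two rows of two.
- timer: Fixed grey timer box 110 x 110 x 45 mm with a black knob on top. Origin under its centre. The white wedge that marks the setting stands on its top plate 0.16 rad clockwise (seen from above) from the box's +x.
- dial_grip (a point): On the knob's axis, 83 mm above the table: where to grip. The knob is a disc of 33 mm radius (top 57 mm above the table) with a bar 60 mm long, 14 mm thick, from 56 to 86 mm above the table, running along this point's x. A white stripe on the bar's top, on its -x half, is the pointer.
- dial (a joint): Knob angle, rad, clockwise from above. 0: pointer towards the box's -x. The pointer meets the white wedge at 3.3. Range 0 to 4.2; stays where it is left (friction 0.05 N m).
- tape: Bystander: roll of masking tape, 100 mm across, 36 mm high.
- can: Bystander: closed metal can, 70 mm across, 110 mm high.
- brush: Bystander: brush, 200 mm long.
Mind the look-alikes: they are no part of the job. What is shaped like the cap1 but turquoise is not meant.

How it is judged:
By the outcome, as a careful person would: the job done as asked, in the order asked, and still so for the second after the job is handed in, with the robot touching nothing.
Of cap1, cap2, cap3, cap4 only 2 to 4 are there at a start; the rules pass over those that are not, and their reading is None.
Of pull5, pull6 only 1 to 2 are there at a start; the rules pass over those that are not, and their reading is None.
At some moment in a run one of cap1, cap2, cap3, cap4 may be knocked a few centimetres aside while the robot is not near it.
Once in a run the grip may slacken for a moment while it holds something.
It also fails if it takes over 210 s, if anything falls off the work surface, if the arm or the gripper's body presses on something with over 40 N, if the wrist force passes 120 N, or if a joint passes its speed limit or range.

ROBOT

A 6-joint arm with a two-finger parallel gripper is mounted at the origin on the work surface. World frame = base frame: x ahead of the robot, y to its left, z up, the work surface at z = 0. Lengths are in m, angles in rad, forces in N, time in s.
With the tool pointing down it reaches from about 0.3 to 0.875 m from the base axis. Payload 6.4 kg.
Tool frame: the origin (TCP) lies on the centre line of the jaws, within the pads' length; the fingertips stand 22 mm ahead of it and the grasp point (between the pads) lies 3 mm ahead of it; z points along the fingers, y is the line along which they close (so a half turn about z gives the same grasp; the last joint's range is limited). The gripper opens to 85 mm and grips with 20 to 120 N. Pads are 22 mm wide; open, the fingers measure 114 mm over their backs; the gripper's body (76 mm by 85 mm) begins 54 mm behind the grasp point. The pads swing forward as they close: fully open they stand 13 mm farther back than shut.
Start: joints at [1.094, 0.181, 1.607, -0, 1.354, -0.206], TCP at [0.154, 0.554, 0.253] pointing down, gripper open.
Joint ranges: [-2.99, 2.99], [-0.89, 2.07], [0.3, 2.58], [-1.14, 4.28], [0, 2.63], [-3.12, 3.12]. Speed limits (rad/s): [2.57, 2.57, 3.01, 3.14, 3.14, 3.14].

INTERFACE

Orientations are given as a unit quaternion [w, x, y, z].
In Python, from bench import ctrl gives the robot as it stands. The module is installed in compiled form; this text tells all that it offers.
- The arm moves only by the tool servo_tool, never from a script. Its argument "commands" is a list of rows, each a list of 3 entries, a list of its own where there are three numbers: the shift along the tool's x, y, z in mm, then the turn about the tool's z in rad, then the finger opening in mm, from 0 to 85.4. In form: [[[dx, dy, dz], turn, jaw], ...]. A call has 1 to 20 rows; each row shifts and turns the commanded pose from where the row before left it, along the tool's axes as they then stand; what a row does not reach is not made up. A row lasts 1/8 s, in which the tool goes at most 62.5 mm and 10.7 degrees, less where a joint would pass 70% of its speed; a pose out of reach is approached as far as the arm can. A call with a gripper value outside its range is refused whole. The fingers move at their own pace and stop on an object; the grip force is fixed at half the most. Time passes only in rows, so rows that do not move let the fingers close. It gives the time, the measured TCP pose, the force, the opening and the grip force at its end, in the units of the state.
- ctrl.get_obs(): the state, without advancing time (a new reading comes with each control period).
- ctrl.camera(name): name is "side" or "top"; returns a dict with "color" (420x560x3 uint8, red, green, blue), "z_map" (420x560 float32, m along the optical axis (not along the pixel's ray), 0 where there is no reading), "fx", "fy", "cx", "cy" (pixels), "R" (3x3) and "t" (3): a world point X has camera coordinates R X + t. Camera axes: x right, y down, z forward; pixel columns grow to the right and rows downward; lengths in m; the calibration is good to about 2 mm. A picture is of the moment at which its call begins.
- ctrl.hand_in(): hands the job in; it is judged then, once.
The state is a dict: "time_s": time; "q": joint angles; "dq": joint speeds; "joint_efforts": joint torques, N m; "eef_pos": TCP position; "eef_rot": TCP orientation; "wrist_force": force on the tool from outside, world axes, zero at the start; "torque": the same for the moment, N m; "opening": opening from 0.0 (shut) to 1.0 (fully open); "grasp_force": force on a finger pad.
Only numpy, scipy, OpenCV 4.12 (cv2) and the standard library are available. Lean on these libraries where they do the work, as an engineer would, in place of code of your own. Each camera call takes 0.05 s, during which the arm holds its last target. There are 200 camera calls.

## Working session

There is one attempt and no reset: what is moved stays moved. The work goes in short steps, Python scripts to look and compute and a tool call to move; the robot and the scene stay as the last step left them, time stands still between calls to the robot, and variables do not carry over. Pictures are saved under pics/ and viewed, at most 14 in all, crops included, and the job is handed in when it is done.

Besides the shell and the picture viewer there is one more tool, called after ">>>" by a JSON object that holds its "name" and its "arguments". servo_tool: Moves the arm, as the interface text tells. Its arguments: {"type":"object","properties":{"commands":{"type":"array"}},"required":["commands"]}

```bash
mkdir -p pics; cat > h.py <<'E'
import numpy as np, cv2
from bench import ctrl
def snap(n,f):
    c=ctrl.camera(n); cv2.imwrite(f'pics/{f}.png',c['color'][:,:,::-1]); np.savez(f'/tmp/{f}.npz',**c); return c
def load(f): return dict(np.load(f'/tmp/{f}.npz'))
def cloud(c):
    z=c['z_map']; v,u=np.mgrid[:z.shape[0],:z.shape[1]]
    P=np.stack([(u-c['cx'])/c['fx']*z,(v-c['cy'])/c['fy']*z,z],-1)
    return (P-c['t'])@c['R']
def px(c,u,v,h):
    d=np.array([(u-c['cx'])/c['fx'],(v-c['cy'])/c['fy'],1])@c['R']; o=-c['R'].T@c['t']
    return o+d*(h-o[2])/d[2]
E
python3 - <<'E'
from h import *
for n in('top','side'):
    c=snap(n,n+'0'); print(n,c['fx'],-c['R'].T@c['t'],c['R'].round(2).tolist())
o=ctrl.get_obs(); print(o)
E
```

```text
top 432.47522016020554 [ 0.33068965 -0.09088902  1.19393516] [[0.0, -1.0, -0.01], [-0.99, 0.0, -0.17], [0.17, 0.01, -0.99]]
side 449.3554271082648 [ 0.11698941 -0.71908294  0.92024907] [[0.84, -0.54, -0.01], [-0.41, -0.62, -0.68], [0.36, 0.57, -0.74]]
{'time_s': 0.1, 'q': array([ 1.09370440e+00,  1.81453713e-01,  1.60784928e+00,  2.29871938e-05,
        1.35384880e+00, -2.06308321e-01]), 'dq': array([ 0.00231513, -0.00012993, -0.0034954 , -0.00250727,  0.00115813,
       -0.00069608]), 'joint_efforts': array([-3.57756162e-04, -4.45884168e+01, -3.52231979e+01, -3.81766467e-04,
        4.32058034e-03, -4.65491087e-05]), 'eef_pos': array([0.15357674, 0.5536484 , 0.25250995]), 'eef_rot': array([-2.71798912e-04,  1.34980957e-01,  9.90847886e-01, -7.30739231e-04]), 'wrist_force': array([ 0.5390288 , -0.16726631, -0.3680406 ]), 'torque': array([-0.05774707, -0.01924065,  0.02283303]), 'grasp_force': 0.0, 'opening': 0.999230880975829}
```

View pics/top0.png

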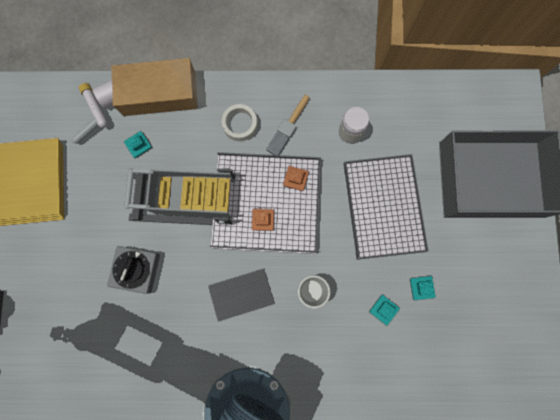

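View pics/side0.png

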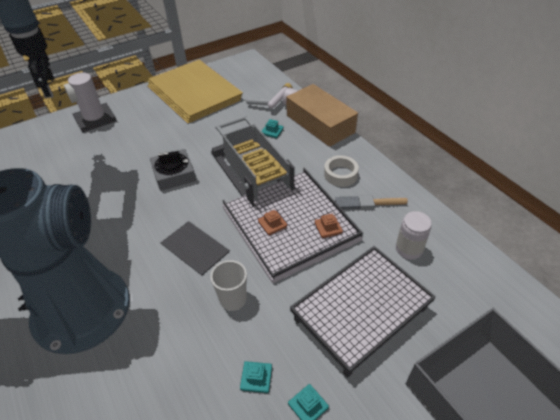

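Top view: two copper caps at (296,178) and (263,219) in the tray, with turquoise look-alikes at (137,145), (384,310) and (423,288), which don't fit by colour. The bin runs from u=130 to 235, and the handle is at about (136,190). The rack is at (385,207) and the timer at (133,269). I'll enlarge these.

```bash
python3 - <<'E'
from h import *
c=load('top0'); im=c['color'][:,:,::-1]
a=cv2.resize(im[150:300,100:330],None,fx=3.4,fy=3.4,interpolation=cv2.INTER_CUBIC)[:600,:800]; cv2.imwrite('pics/c1.png',a)
P=cloud(c)
hsv=cv2.cvtColor(c['color'],cv2.COLOR_RGB2HSV)
m=((hsv[:,:,0]<14)&(hsv[:,:,1]>140)&(hsv[:,:,2]>60)).astype(np.uint8)
m[:, :205]=0; m[:,330:]=0
n,l,s,ce=cv2.connectedComponentsWithStats(m)
for i in range(1,n):
    if s[i,4]<80: continue
    pts=P[l==i]; 
    print(s[i],pts[:,2].min(),pts[:,2].max())
    for lo,hi in((.022,.045),(.045,.08)):
        q=pts[(pts[:,2]>lo)&(pts[:,2]<hi)]
        r=cv2.minAreaRect((q[:,:2]*1000).astype(np.float32)); print(lo,len(q),r)
# rack mesh / rim
z=P[:,:,2]
for nm,box,lo,hi in(('rack',(335,145,440,268),.045,.07),('timer',(100,240,165,300),.035,.055),('knobbar',(100,240,165,300),.075,.1),('handle',(120,160,150,220),.1,.14)):
    x0,y0,x1,y1=box; q=P[y0:y1,x0:x1].reshape(-1,3); q=q[(q[:,2]>lo)&(q[:,2]<hi)]
    print(nm,len(q),np.median(q[:,2]),cv2.minAreaRect((q[:,:2]*1000).astype(np.float32)))
E
```

```text
[284 167  24  23 242] 0.026289473923780657 1.1939351563655498
0.022 151 ((616.6497802734375, -129.63400268554688), (55.34716796875, 54.47410202026367), 74.4599838256836)
0.045 89 ((618.0266723632812, -129.00218200683594), (33.345760345458984, 33.394020080566406), 73.28895568847656)
[256 210  17  20 149] 0.025322200221943793 1.1939351563655498
0.022 97 ((500.651611328125, -43.82374954223633), (43.720584869384766, 51.56719970703125), 88.54576110839844)
0.045 51 ((501.982421875, -40.316551208496094), (29.177413940429688, 32.8658332824707), 88.50403594970703)
rack 6815 0.050052916238634365 ((536.497314453125, -366.78076171875), (267.2455139160156, 187.69276428222656), 6.3640971183776855)
timer 1331 0.0451839459757589 ((366.5565185546875, 307.5165710449219), (111.6042251586914, 109.94214630126953), 79.45037841796875)
knobbar 153 0.08432200019284061 ((366.79571533203125, 307.6368103027344), (16.33148956298828, 59.75303268432617), 70.64891815185547)
handle 456 0.11950167672088911 ((569.1074829101562, 274.061279296875), (67.66592407226562, 103.74829864501953), 87.80854034423828)
```

View pics/c1.png

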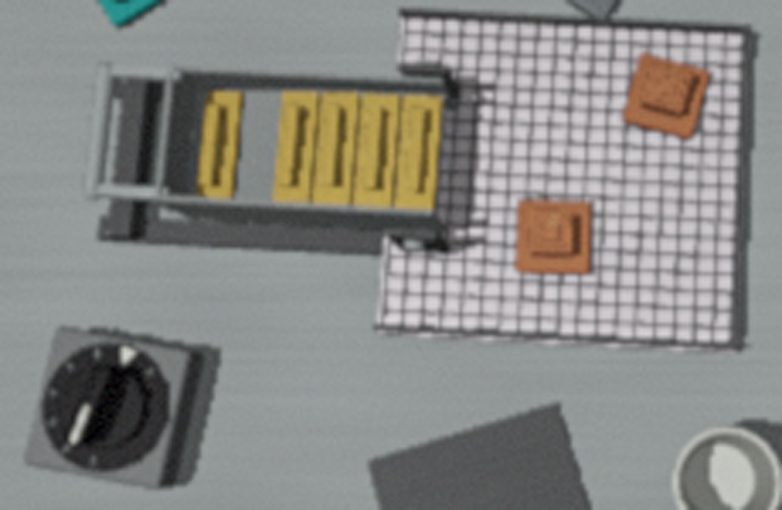

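```bash
cat >> h.py <<'E'
from scipy.spatial.transform import Rotation as Ro
def go(x,y,z,yaw):
    """mm, deg of tool y axis: turn (first), then shift along the tool axes"""
    o=ctrl.get_obs(); q=o['eef_rot']; R=Ro.from_quat(np.r_[q[1:],q[0]]).as_matrix()
    y0=np.degrees(np.arctan2(R[1,1],R[0,1])); t=np.radians((y0-yaw))
    R2=R@Ro.from_euler('z',t).as_matrix()
    print('t',round(o['time_s'],2),'pos',(o['eef_pos']*1000).round(1),'yaw',y0.round(1),'q6',o['q'][5].round(2),'F',o['wrist_force'].round(1),'open',round(o['opening']*85.4,1),'gf',o['grasp_force'])
    print('  turn',t.round(3),'shift',(R2.T@(np.array([x,y,z])-o['eef_pos']*1000)).round(1))
E
python3 - <<'E'
from h import *
go(617.5,-129,160,-16.1)
c=load('top0'); f=lambda u,v:(100+u/3.4,150+v/3.4)
for n,u,v,h in(('handle a',93,192,.122),('handle b',103,66,.122),('tray FR',748,30,.033),('tray BR',740,345,.033),('tray BL',378,328,.033),('tray FL',402,12,.033),('lip',440,95,.093),('lip',436,208,.093)):
    print(n,(px(c,*f(u,v),h)*1000).round(0))
E
```

```text
t 0.1 pos [153.6 553.6 252.5] yaw 74.5 q6 -0.21 F [ 0.5 -0.2 -0.4] open 85.3 gf 0.0
  turn 1.581 shift [-527.1  635.1   93.1]
handle a [521. 299. 122.]
handle b [617. 297. 122.]
tray FR [ 671. -198.   33.]
tray BR [ 414. -188.   33.]
tray BL [427.  98.  33.]
tray FL [687.  86.  33.]
lip [602.  46.  93.]
lip [514.  47.  93.]
```

>>> {"name": "servo_tool", "arguments": {"commands": [[[0,0,0],0.158,85],[[0,0,0],0.158,85],[[0,0,0],0.158,85],[[0,0,0],0.158,85],[[0,0,0],0.158,85],[[0,0,0],0.158,85],[[0,0,0],0.158,85],[[0,0,0],0.158,85],[[0,0,0],0.158,85],[[0,0,0],0.159,85],[[-33,40,0],0,85],[[-33,40,0],0,85],[[-33,40,0],0,85],[[-33,40,0],0,85],[[-33,40,0],0,85],[[-33,40,0],0,85],[[-33,40,0],0,85],[[-33,40,0],0,85],[[-33,40,0],0,85],[[-33,40,0],0,85]]}}

```text
time_s: 2.6
eef_pos: [0.4471, 0.1245, 0.2531]
eef_rot: [-0.0, 0.799, 0.601, -0.0]
wrist_force: [0.1, -0.4, 0.0]
opening: 0.998
grasp_force: 0.0
```

>>> {"name": "servo_tool", "arguments": {"commands": [[[-33,40,10],0,85],[[-33,40,15],0,85],[[-33,40,20],0,85],[[-33,40,20],0,85],[[-33,40,15],0,85],[[-32,35,13],0,85],[[0,0,0],0,85],[[0,0,0],0,85]]}}

```text
time_s: 3.6
eef_pos: [0.6171, -0.128, 0.1596]
eef_rot: [-0.001, 0.799, 0.601, -0.0]
wrist_force: [-0.6, -0.5, 0.3]
opening: 0.994
grasp_force: 0.0
```

```bash
python3 - <<'E'
from h import *
go(617.5,-129,57,-16.1)
E
```

```text
t 3.6 pos [ 617.1 -128.   159.6] yaw -16.1 q6 -0.11 F [-0.6 -0.5  0.3] open 84.9 gf 0.0
  turn -0.0 shift [ -0.9   0.8 102.6]
```

```bash
cat >> h.py <<'E'
def caps(name):
    c=ctrl.camera(name); P=cloud(c); hsv=cv2.cvtColor(c['color'],cv2.COLOR_RGB2HSV)
    m=((hsv[:,:,0]<14)&(hsv[:,:,1]>140)&(hsv[:,:,2]>60)).astype(np.uint8)
    n,l,s,ce=cv2.connectedComponentsWithStats(m)
    for i in range(1,n):
        q=P[l==i]; q=q[q[:,2]<.2]
        if len(q)<40: continue
        q=q[(q[:,0]>.35)&(q[:,0]<.75)&(q[:,1]>-.55)&(q[:,1]<.12)]
        if len(q)<40: continue
        t=q[q[:,2]>q[:,2].max()-.008]
        print(name,'px',ce[i].round(),'n',len(q),'topz',(q[:,2].max()*1000).round(),'top c',(t.mean(0)*1000).round(1),'rect',cv2.minAreaRect((q[:,:2]*1000).astype(np.float32)))
E
python3 - <<'E'
from h import *
caps('top');caps('side')
E
```

>>> {"name": "servo_tool", "arguments": {"commands": [[[0,1,20],0,85],[[0,0,20],0,85],[[0,0,20],0,85],[[0,0,10],0,85],[[0,0,0],0,85]]}}

```text
time_s: 4.32
eef_pos: [0.618, -0.1283, 0.0888]
eef_rot: [-0.001, 0.799, 0.601, -0.001]
wrist_force: [-0.3, 0.2, -0.4]
opening: 0.996
grasp_force: 0.0
```

```bash
python3 - <<'E'
from h import *
c=snap('side','side1'); a=c['color'][130:290,190:400,::-1]; cv2.imwrite('pics/side1c.png',cv2.resize(a,None,fx=3.5,fy=3.5,interpolation=cv2.INTER_CUBIC))
E
```

```text
(no output)
```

View pics/side1c.png

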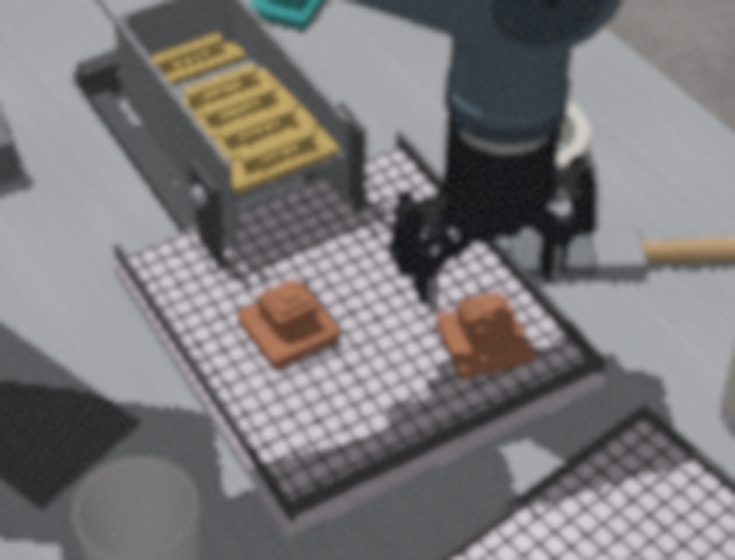

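Caps at crop (290,315) and (485,335) stand where they were measured, with the fingers straddling the right one. Nothing is hidden under the mouth. I'll loosen the colour mask and check the position.

```bash
sed -i 's/\[:,:,1\]>140)&(hsv\[:,:,2\]>60)/[:,:,1]>110)\&(hsv[:,:,2]>40)/' h.py; python3 - <<'E'
from h import *
c=load('side1'); P=cloud(c)
for u,v in((290,300),(485,312),(290,340),(485,355)):
    U,V=int(190+u/3.5),int(130+v/3.5); print(u,v,c['color'][V,U],cv2.cvtColor(c['color'][V:V+1,U:U+1],cv2.COLOR_RGB2HSV),c['z_map'][V,U],(P[V,U]*1000).round())
caps('side')
E
```

```text
290 300 [155 105  80] [[[ 10 123 155]]] 1.1580458 [500. -43.  61.]
485 312 [147  99  77] [[[  9 121 147]]] 1.1433821 [ 611. -135.   63.]
290 340 [110  72  54] [[[ 10 130 110]]] 1.1727517 [493. -54.  29.]
485 355 [113  72  54] [[[  9 133 113]]] 1.1615986 [ 607. -145.   28.]
side px [272. 222.] n 375 topz 65.0 top c [500.2 -43.2  60.4] rect ((500.4832458496094, -42.55241775512695), (58.66563415527344, 56.66860580444336), 87.38859558105469)
side px [328. 226.] n 380 topz 65.0 top c [ 615.9 -133.4   59.8] rect ((614.5084838867188, -132.24026489257812), (57.11790466308594, 54.99951934814453), 78.47523498535156)
```

>>> {"name": "servo_tool", "arguments": {"commands": [[[0,0,12],0,85],[[0,0,12],0,85],[[0,0,8],0,80],[[0,0,0],0,60],[[0,0,0],0,30],[[0,0,0],0,20],[[0,0,0],0,20],[[0,0,0],0,20],[[0,0,0],0,20]]}}

```text
time_s: 5.55
eef_pos: [0.6193, -0.1289, 0.059]
eef_rot: [0.001, 0.799, 0.601, 0.0]
wrist_force: [0.7, 0.9, 4.9]
opening: 0.382
grasp_force: 61.8
```

>>> {"name": "servo_tool", "arguments": {"commands": [[[0,0,-15],0,20],[[0,0,-30],0,20],[[0,0,-40],0,20],[[0,0,-30],0,20],[[0,0,0],-0.13,20],[[0,0,0],-0.13,20],[[0,0,0],-0.133,20],[[0,0,0],0,20],[[0,0,0],0,20]]}}

```text
time_s: 6.68
eef_pos: [0.6185, -0.1286, 0.1733]
eef_rot: [-0.0, 0.667, 0.745, -0.0]
wrist_force: [0.4, 0.5, -1.2]
opening: 0.386
grasp_force: 61.1
```

```bash
python3 - <<'E'
from h import *
go(596,-360,170,6.4)
E
```

```text
t 6.67 pos [ 618.5 -128.6  173.3] yaw 6.3 q6 -0.5 F [ 0.4  0.5 -1.2] open 33.0 gf 61.11418962478638
  turn -0.002 shift [-227.5  -48.2    3.3]
```

>>> {"name": "servo_tool", "arguments": {"commands": [[[-20,-4,0],0,20],[[-35,-7.5,0],0,20],[[-40,-8.5,0],0,20],[[-40,-8.5,0],0,20],[[-40,-8.5,0],0,20],[[-35,-7.5,0],0,20],[[-17.5,-3.7,0],0,20],[[0,0,0],0,20],[[0,0,0],0,20]]}}

```text
time_s: 7.8
eef_pos: [0.5963, -0.3589, 0.1731]
eef_rot: [-0.0, 0.666, 0.746, 0.0]
wrist_force: [-0.8, 0.7, -0.9]
opening: 0.382
grasp_force: 61.1
```

```bash
python3 - <<'E'
from h import *
go(596,-360,92,6.4)
E
```

```text
t 7.8 pos [ 596.3 -358.9  173.1] yaw 6.4 q6 -0.82 F [-0.8  0.7 -0.9] open 32.6 gf 61.11294507980347
  turn 0.001 shift [-1.1 -0.4 81.1]
```

>>> {"name": "servo_tool", "arguments": {"commands": [[[-1,0,25],0,20],[[0,0,25],0,20],[[0,0,18],0,20],[[0,0,6],0,20],[[0,0,3],0,20],[[0,0,2],0,20],[[0,0,0],0,20],[[0,0,0],0,20]]}}

```text
time_s: 8.8
eef_pos: [0.5966, -0.3614, 0.0949]
eef_rot: [0.0, 0.666, 0.746, 0.0]
wrist_force: [-0.4, -0.4, -1.8]
opening: 0.384
grasp_force: 61.1
```

```bash
python3 - <<'E'
from h import *
go(596,-360,92,6.4); caps('side')
E
```

```text
t 8.8 pos [ 596.6 -361.4   94.9] yaw 6.4 q6 -0.83 F [-0.4 -0.4 -1.8] open 32.8 gf 61.08410596847534
  turn 0.0 shift [ 1.4 -0.4  2.9]
side px [272. 222.] n 365 topz 66.0 top c [500.9 -43.   61. ] rect ((501.276611328125, -42.67120361328125), (57.84976577758789, 55.12873840332031), 87.7995834350586)
side px [385. 288.] n 384 topz 142.0 top c [ 574.1 -382.9  141.6] rect ((587.28759765625, -375.0327453613281), (49.567874908447266, 73.18000793457031), 52.43326950073242)
```

>>> {"name": "servo_tool", "arguments": {"commands": [[[0,0,1.5],0,20],[[0,0,1],0,20],[[0,0,0.5],0,20],[[0,0,0],0,20]]}}

```text
time_s: 9.35
eef_pos: [0.5963, -0.3611, 0.0912]
eef_rot: [-0.0, 0.666, 0.746, -0.0]
wrist_force: [1.1, 0.1, -0.6]
opening: 0.381
grasp_force: 61.2
```

>>> {"name": "servo_tool", "arguments": {"commands": [[[0,0,0.5],0,20],[[0,0,0],0,45],[[0,0,0],0,60],[[0,0,0],0,75],[[0,0,0],0,80],[[0,0,-15],0,80],[[0,0,-40],0,80],[[0,0,-50],0,85],[[0,0,0],0,85],[[0,0,0],0,85]]}}

```text
time_s: 10.6
eef_pos: [0.5964, -0.3611, 0.1967]
eef_rot: [0.001, 0.666, 0.746, 0.0]
wrist_force: [0.3, 1.2, 0.2]
opening: 0.996
grasp_force: 0.0
```

```bash
python3 - <<'E'
from h import *
go(501,-42,170,-2); snap('side','side2');caps('side')
E
```

```text
t 10.6 pos [ 596.4 -361.1  196.7] yaw 6.4 q6 -0.83 F [0.3 1.2 0.2] open 85.0 gf 0.0
  turn 0.147 shift [ 315.6 -106.5   26.4]
side px [272. 222.] n 371 topz 65.0 top c [500.  -44.2  60.3] rect ((501.0513916015625, -41.38864517211914), (58.57156753540039, 55.922054290771484), 89.18724060058594)
side px [383. 287.] n 562 topz 96.0 top c [ 594.1 -364.4   91.9] rect ((593.9755859375, -364.8558654785156), (58.0198974609375, 56.31998062133789), 8.317717552185059)
```

View pics/side2.png

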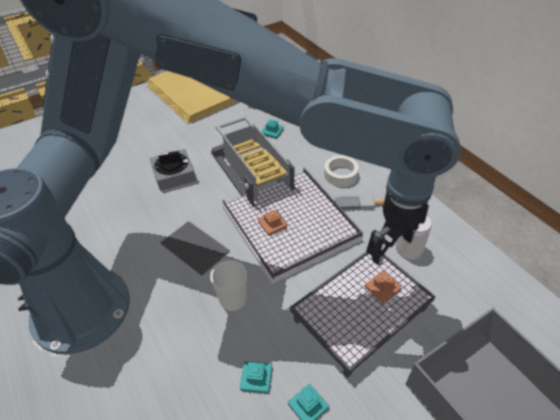

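The first cap (383,287) stands flat on the rack, its top at 96 mm as it must be. The second is still at (272,222).

>>> {"name": "servo_tool", "arguments": {"commands": [[[0,0,0],0.074,85],[[0,0,0],0.073,85],[[45,-15,0],0,85],[[45,-15,0],0,85],[[45,-15,0],0,85],[[45,-15,0],0,85],[[45,-15,0],0,85],[[45,-15,10],0,85],[[45,-16,26],0,85],[[0,0,30],0,85],[[0,0,10],0,85],[[0,0,0],0,85],[[0,0,0],0,85]]}}

```text
time_s: 12.32
eef_pos: [0.5023, -0.0434, 0.1206]
eef_rot: [0.001, 0.72, 0.694, 0.0]
wrist_force: [-0.2, -0.1, -0.7]
opening: 0.993
grasp_force: 0.0
```

```bash
python3 - <<'E'
from h import *
go(501,-42,58,-2); caps('side')
E
```

```text
t 12.32 pos [502.3 -43.4 120.6] yaw -2.1 q6 -0.29 F [-0.2 -0.1 -0.7] open 84.8 gf 0.0
  turn -0.001 shift [ 1.3 -1.4 62.6]
side px [272. 222.] n 375 topz 66.0 top c [501.  -42.8  60.5] rect ((501.0450744628906, -40.70356750488281), (60.20785140991211, 56.539791107177734), 89.30699920654297)
side px [383. 287.] n 573 topz 98.0 top c [ 594.1 -364.    92.9] rect ((595.5999145507812, -364.6006774902344), (61.0093879699707, 57.17668533325195), 5.605247974395752)
```

>>> {"name": "servo_tool", "arguments": {"commands": [[[1,-1,25],0,85],[[0,0,20],0,85],[[0,0,12],0,82],[[0,0,4],0,75],[[0,0,0],0,60],[[0,0,0],0,30],[[0,0,0],0,20],[[0,0,0],0,20],[[0,0,0],0,20],[[0,0,0],0,20]]}}

```text
time_s: 13.62
eef_pos: [0.5013, -0.0418, 0.0598]
eef_rot: [0.001, 0.719, 0.695, 0.0]
wrist_force: [-0.2, 0.5, 6.4]
opening: 0.385
grasp_force: 61.4
```

>>> {"name": "servo_tool", "arguments": {"commands": [[[0,0,-15],0,20],[[0,0,-30],0,20],[[0,0,-40],0,20],[[0,0,-30],0,20],[[0,0,0],-0.073,20],[[0,0,0],-0.074,20],[[0,0,0],0,20],[[0,0,0],0,20]]}}

```text
time_s: 14.62
eef_pos: [0.5003, -0.0415, 0.174]
eef_rot: [-0.0, 0.667, 0.745, -0.0]
wrist_force: [-0.6, -0.7, -0.5]
opening: 0.383
grasp_force: 60.6
```

```bash
python3 - <<'E'
from h import *
go(477,-373,172,6.4)
E
```

```text
t 14.62 pos [500.3 -41.5 174. ] yaw 6.3 q6 -0.43 F [-0.6 -0.7 -0.5] open 32.7 gf 60.60292840003967
  turn -0.001 shift [-326.9  -60.1    2. ]
```

>>> {"name": "servo_tool", "arguments": {"commands": [[[-25,-4,0],0,20],[[-45,-8,0],0,20],[[-50,-9.5,0],0,20],[[-50,-9.5,0],0,20],[[-50,-9.5,0],0,20],[[-50,-9.5,0],0,20],[[-40,-7,0],0,20],[[-17,-3,0],0,20],[[0,0,0],0,20],[[0,0,25],0,20],[[0,0,25],0,20],[[0,0,18],0,20],[[0,0,8],0,20],[[0,0,0],0,20],[[0,0,0],0,20]]}}

```text
time_s: 16.5
eef_pos: [0.478, -0.3736, 0.0988]
eef_rot: [0.001, 0.666, 0.746, -0.0]
wrist_force: [-0.1, -0.3, -1.1]
opening: 0.383
grasp_force: 60.6
```

```bash
python3 - <<'E'
from h import *
go(477,-373,92,6.4); caps('side')
E
```

```text
t 16.5 pos [ 478.  -373.6   98.8] yaw 6.4 q6 -0.97 F [-0.1 -0.3 -1.1] open 32.8 gf 60.56012034416199
  turn 0.0 shift [ 0.7 -0.9  6.8]
side px [383. 287.] n 549 topz 164.0 top c [ 538.5 -380.1  161.7] rect ((573.6987915039062, -366.4443664550781), (95.03628540039062, 57.12014389038086), 6.0352277755737305)
side px [346. 317.] n 366 topz 149.0 top c [ 422.6 -388.7  148.2] rect ((465.2680358886719, -385.6756286621094), (51.14902114868164, 80.50577545166016), 64.41341400146484)
```

>>> {"name": "servo_tool", "arguments": {"commands": [[[0,0,3],0,20],[[0,0,2],0,20],[[0,0,1.5],0,20],[[0,0,0.5],0,20],[[0,0,0],0,20]]}}

```text
time_s: 17.18
eef_pos: [0.4774, -0.3732, 0.0918]
eef_rot: [-0.0, 0.666, 0.746, -0.0]
wrist_force: [-3.5, 2.8, 7.1]
opening: 0.384
grasp_force: 61.6
```

>>> {"name": "servo_tool", "arguments": {"commands": [[[0,0,0.5],0,20],[[0,0,0],0,45],[[0,0,0],0,60],[[0,0,0],0,75],[[0,0,0],0,80],[[0,0,-15],0,80],[[0,0,-40],0,80],[[0,0,-50],0,85],[[0,0,-50],0,85],[[0,0,0],0,85]]}}

```text
time_s: 18.42
eef_pos: [0.4795, -0.3754, 0.2522]
eef_rot: [0.006, 0.666, 0.746, -0.001]
wrist_force: [-0.7, 0.5, -0.5]
opening: 0.998
grasp_force: 0.0
```

```bash
python3 - <<'E'
from h import *
caps('side'); go(366.8,307.6,240,70.6)
E
```

```text
side px [383. 287.] n 561 topz 97.0 top c [ 593.7 -363.8   92. ] rect ((594.1152954101562, -364.7169189453125), (55.56010818481445, 56.1252326965332), 6.858250617980957)
side px [343. 316.] n 621 topz 98.0 top c [ 475.4 -372.1   92.4] rect ((475.29425048828125, -372.4630432128906), (56.68803405761719, 56.01594924926758), 5.991409778594971)
t 18.48 pos [ 478.4 -374.2  249. ] yaw 6.4 q6 -0.97 F [-0.4  0.7 -1. ] open 85.1 gf 0.0
  turn -1.12 shift [331.8 606.1   5.3]
```

>>> {"name": "servo_tool", "arguments": {"commands": [[[0,0,0],-0.16,85],[[0,0,0],-0.16,85],[[0,0,0],-0.16,85],[[0,0,0],-0.16,85],[[0,0,0],-0.16,85],[[0,0,0],-0.16,85],[[0,0,0],-0.16,85],[[25,46,0],0,85],[[25,46,0],0,85],[[25,46,0],0,85],[[25,46,0],0,85],[[25,46,0],0,85],[[25,46,0],0,85],[[25,46,0],0,85],[[25,46,0],0,85],[[25,46,0],0,85],[[25,46,0],0,85],[[25,46,0],0,85],[[25,46,0],0,85],[[25,46,0],0,85]]}}

```text
time_s: 20.98
eef_pos: [0.3683, 0.3002, 0.2443]
eef_rot: [-0.001, 0.169, 0.986, -0.001]
wrist_force: [0.4, -0.2, 1.2]
opening: 0.998
grasp_force: 0.0
```

>>> {"name": "servo_tool", "arguments": {"commands": [[[0,0,0],0,60],[[0,0,0],0,50],[[0,0,0],0,50]]}}

```text
time_s: 21.35
eef_pos: [0.3697, 0.2976, 0.2448]
eef_rot: [-0.0, 0.169, 0.986, -0.0]
wrist_force: [0.9, 0.5, -0.3]
opening: 0.583
grasp_force: 0.0
```

```bash
python3 - <<'E'
from h import *
go(366.8,307.6,87,70.6)
E
```

```text
t 21.35 pos [369.7 297.6 244.8] yaw 70.5 q6 -0.8 F [ 0.9  0.5 -0.3] open 49.8 gf 0.0
  turn -0.002 shift [  6.    8.6 157.8]
```

>>> {"name": "servo_tool", "arguments": {"commands": [[[6,8.5,20],0,50],[[0,0,40],0,50],[[0,0,40],0,50],[[0,0,35],0,50],[[0,0,15],0,50],[[0,0,6],0,50],[[0,0,0],0,50]]}}

```text
time_s: 22.22
eef_pos: [0.3675, 0.3088, 0.09]
eef_rot: [0.0, 0.169, 0.986, 0.0]
wrist_force: [-0.0, 0.5, 0.8]
opening: 0.588
grasp_force: 0.0
```

>>> {"name": "servo_tool", "arguments": {"commands": [[[0,0,1],0,30],[[0,0,0],0,20],[[0,0,0],0,5],[[0,0,0],0,5],[[0,0,0],0,5],[[0,0,0],0,5]]}}

```text
time_s: 22.98
eef_pos: [0.3668, 0.3082, 0.0892]
eef_rot: [0.0, 0.168, 0.986, -0.001]
wrist_force: [-2.3, -7.2, 9.4]
opening: 0.147
grasp_force: 59.1
```

```bash
python3 - <<'E'
from h import *
go(366.8,307.6,87,70.6)
E
```

```text
t 22.98 pos [366.8 308.2  89.2] yaw 70.6 q6 -0.78 F [-2.3 -7.2  9.4] open 12.6 gf 59.06024873256683
  turn 0.001 shift [-0.1 -0.6  2.2]
```

>>> {"name": "servo_tool", "arguments": {"commands": [[[0,0,0],0.1,5],[[0,0,0],0.16,5],[[0,0,0],0.16,5],[[0,0,0],0.16,5],[[0,0,0],0.16,5],[[0,0,0],0.16,5],[[0,0,0],0.16,5],[[0,0,0],0.16,5],[[0,0,0],0.16,5],[[0,0,0],0.16,5],[[0,0,0],0.16,5],[[0,0,0],0.16,5],[[0,0,0],0.16,5],[[0,0,0],0.16,5],[[0,0,0],0.16,5],[[0,0,0],0.16,5],[[0,0,0],0.16,5],[[0,0,0],0.16,5],[[0,0,0],0.16,5],[[0,0,0],0.16,5]]}}

```text
time_s: 25.48
eef_pos: [0.365, 0.3087, 0.0892]
eef_rot: [0.001, 0.985, -0.17, -0.002]
wrist_force: [-10.5, -2.3, 14.8]
opening: 0.152
grasp_force: 60.0
```

>>> {"name": "servo_tool", "arguments": {"commands": [[[0,0,0],0.007,5],[[0,0,0],0,5],[[0,0,0],0,5],[[0,0,0],0,30],[[0,0,0],0,50],[[0,0,0],0,50],[[0,0,0],0,50],[[0,0,-30],0,50],[[0,0,-40],0,50],[[0,0,-50],0,50],[[0,0,-50],0,50],[[0,0,0],0,50],[[0,0,0],0,50]]}}

```text
time_s: 27.1
eef_pos: [0.3665, 0.3087, 0.2578]
eef_rot: [0.0, 0.985, -0.171, -0.0]
wrist_force: [0.2, -1.6, 0.5]
opening: 0.585
grasp_force: 0.0
```

```bash
python3 - <<'E'
from h import *
go(569,298,220,-3); c=snap('side','side3'); a=c['color'][110:200,130:310,::-1]; cv2.imwrite('pics/side3c.png',cv2.resize(a,None,fx=4.4,fy=4.4,interpolation=cv2.INTER_CUBIC))
P=cloud(c); 
q=P[140:195,140:200].reshape(-1,3); q=q[(q[:,2]>.077)&(q[:,2]<.1)]; print(len(q),cv2.minAreaRect((q[:,:2]*1000).astype(np.float32)))
c=snap('top','top3')
E
```

```text
t 27.1 pos [366.5 308.7 257.8] yaw -109.7 q6 2.37 F [ 0.2 -1.6  0.5] open 50.0 gf 0.0
  turn -1.863 shift [ -0.  202.8  37.7]
92 ((367.48077392578125, 305.8526611328125), (20.40105628967285, 57.568416595458984), 68.3107681274414)
```

View pics/side3c.png

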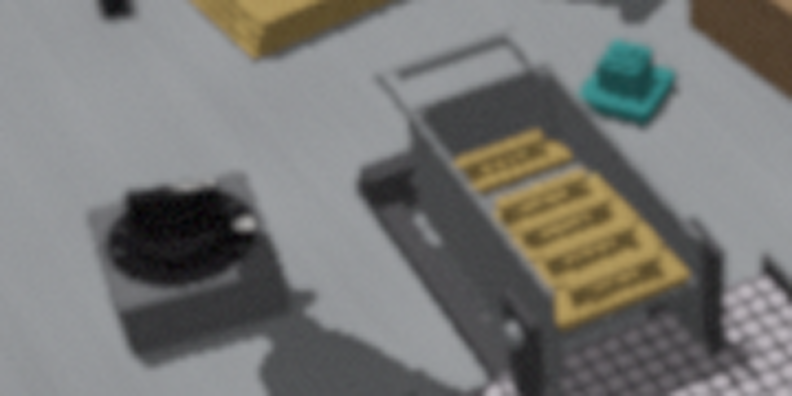

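The pointer stripe (190,185) now lies on the wedge's side (245,222); I'll verify it from the top once the arm is clear. Next I line up the handle.

```bash
python3 - <<'E'
from h import *
go(569,298,257.8,-93.1)
c=load('top3'); P=cloud(load('side0'))
q=P[115:140,210:265].reshape(-1,3); q=q[(q[:,2]>.105)&(q[:,2]<.13)&(q[:,1]>.27)&(q[:,1]<.32)]
print(len(q), (np.median(q,0)*1000).round(), cv2.minAreaRect((q[:,:2]*1000).astype(np.float32)))
P=cloud(load('top0')); q=P[160:220,120:150].reshape(-1,3); q=q[(q[:,2]>.105)&(q[:,2]<.14)&(q[:,1]>.28)]
print(len(q), (np.median(q,0)*1000).round(), cv2.minAreaRect((q[:,:2]*1000).astype(np.float32)))
E
```

```text
t 27.2 pos [366.  308.4 256.6] yaw -109.7 q6 2.37 F [ 0.9 -0.9 -0.5] open 50.1 gf 0.0
  turn -0.29 shift [203.3  -0.6  -1.7]
188 [568. 294. 118.] ((571.0929565429688, 286.86090087890625), (35.93484878540039, 107.14442443847656), 88.2614517211914)
268 [566. 298. 119.] ((570.0631713867188, 294.90289306640625), (29.311595916748047, 103.39591979980469), 89.97563171386719)
```

>>> {"name": "servo_tool", "arguments": {"commands": [[[0,0,0],-0.145,50],[[0,0,0],-0.145,50],[[40,0,0],0,50],[[40,0,0],0,50],[[40,0,0],0,50],[[40,0,0],0,45],[[43,0,0],0,42],[[0,0,0],0,40],[[0,0,0],0,40]]}}

```text
time_s: 28.32
eef_pos: [0.5684, 0.2976, 0.2564]
eef_rot: [0.0, 1.0, -0.027, -0.002]
wrist_force: [-0.0, 0.3, 0.4]
opening: 0.472
grasp_force: 0.0
```

```bash
python3 - <<'E'
from h import *
go(569,297,118,-93.1); caps('side')
c=snap('top','top4'); a=c['color'][150:300,90:330,::-1]; cv2.imwrite('pics/top4c.png',cv2.resize(a,None,fx=3.3,fy=3.3,interpolation=cv2.INTER_CUBIC))
E
```

```text
t 28.32 pos [568.4 297.6 256.4] yaw -93.1 q6 1.92 F [-0.   0.3  0.4] open 40.3 gf 0.0
  turn -0.0 shift [  1.1   0.4 138.4]
side px [383. 286.] n 582 topz 99.0 top c [ 594.9 -365.6   93. ] rect ((594.8497924804688, -364.68505859375), (58.028629302978516, 57.36674880981445), 7.6033430099487305)
side px [343. 315.] n 628 topz 97.0 top c [ 475.3 -372.    92.1] rect ((474.963623046875, -371.69158935546875), (56.32786178588867, 58.71916961669922), 8.970831871032715)
```

View pics/top4c.png

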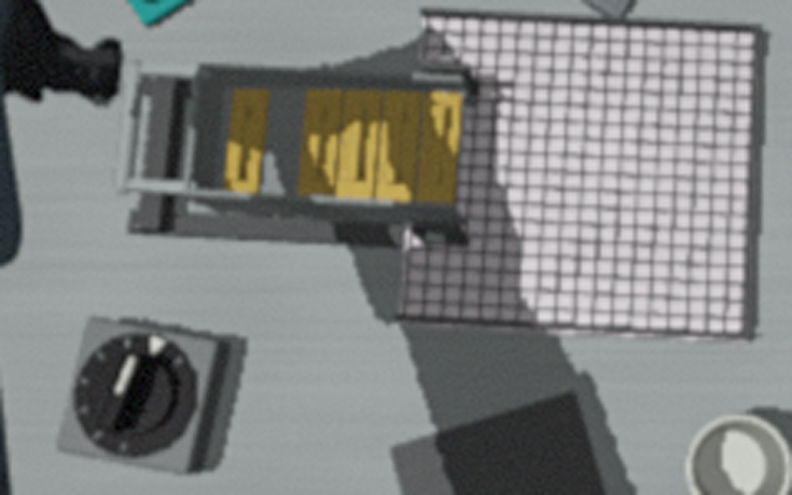

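The tray is empty. The pointer stripe (126,376) now heads for the wedge (157,345); the two are at different heights, so I'll compute the angles.

```bash
python3 - <<'E'
from h import *
c=load('top4'); im=c['color'].astype(int); P=cloud(c)
m=((im.min(2)>165)).astype(np.uint8); m[:,:110]=0;m[:,160:]=0;m[:240]=0;m[300:]=0
n,l,s,ce=cv2.connectedComponentsWithStats(m)
ctr=np.array([367,307.8])
for i in range(1,n):
    v,u=np.nonzero(l==i); w=im[v,u].mean()
    for h in(.046,.057,.086):
        p=np.array([px(c,a,b,h)[:2]*1000 for a,b in zip(u,v)])
        d=p.mean(0)-ctr; print(s[i],h,p.mean(0).round(1),'az',np.degrees(np.arctan2(d[1],d[0])).round(1),'r',np.hypot(*d).round(1), np.median(P[v,u,2]).round(3))
x=P[240:300,100:165].reshape(-1,3); x=x[(x[:,2]>.078)&(x[:,2]<.1)]; print(len(x),cv2.minAreaRect((x[:,:2]*1000).astype(np.float32)))
x=P[240:300,100:165].reshape(-1,3); x=x[(x[:,2]>.038)&(x[:,2]<.05)]; print(len(x),cv2.minAreaRect((x[:,:2]*1000).astype(np.float32)))
E
```

```text
[136 252   3   4  10] 0.046 [407.5 293.7] az -19.1 r 42.9 0.047
[136 252   3   4  10] 0.057 [406.8 290. ] az -24.0 r 43.6 0.047
[136 252   3   4  10] 0.086 [404.9 280.3] az -36.0 r 46.8 0.047
[126 259   4   9  12] 0.046 [383.1 316.9] az 29.4 r 18.5 0.087
[126 259   4   9  12] 0.057 [382.6 313. ] az 18.3 r 16.4 0.087
[126 259   4   9  12] 0.086 [381.3 302.7] az -19.8 r 15.2 0.087
139 ((366.6064453125, 307.41241455078125), (15.277739524841309, 59.982093811035156), 70.6124038696289)
1193 ((366.6368408203125, 307.5279235839844), (112.01820373535156, 109.79196166992188), 79.60710144042969)
```

>>> {"name": "servo_tool", "arguments": {"commands": [[[1,0,25],0,40],[[0,0,35],0,40],[[0,0,35],0,40],[[0,0,25],0,40],[[0,0,12],0,40],[[0,0,5],0,40],[[0,0,0],0,40],[[0,0,0],0,40]]}}

```text
time_s: 29.42
eef_pos: [0.5712, 0.298, 0.1226]
eef_rot: [-0.0, 1.0, -0.027, 0.001]
wrist_force: [0.1, -0.3, -0.7]
opening: 0.467
grasp_force: 0.0
```

The pointer sits at −19.8° against the wedge's −19.1°, so the timer is done. I close on the handle.

>>> {"name": "servo_tool", "arguments": {"commands": [[[0,0,4],0,40],[[0,0,0],0,30],[[0,0,0],0,20],[[0,0,0],0,5],[[0,0,0],0,5],[[0,0,0],0,5],[[0,0,0],0,5]]}}

```text
time_s: 30.3
eef_pos: [0.5706, 0.3007, 0.1176]
eef_rot: [-0.003, 1.0, -0.027, 0.001]
wrist_force: [1.9, 11.3, -3.3]
opening: 0.139
grasp_force: 58.4
```

```bash
python3 - <<'E'
from h import *
go(569,297,118,-93.1)
y0,z0=239,30
prev=None
for th in np.arange(0,.7,.05):
    y=239*np.cos(th)-30*np.sin(th)-239; z=239*np.sin(th)+30*np.cos(th)-30
    print(th.round(2),'tool dy',(-y).round(1),'dz',(-z).round(1), '' if prev is None else (np.array([-y,-z])-prev).round(1)); prev=np.array([-y,-z])
E
```

```text
t 30.3 pos [570.6 300.7 117.6] yaw -93.1 q6 1.92 F [ 1.9 11.3 -3.3] open 11.9 gf 58.438711166381836
  turn 0.0 shift [-1.4  3.8 -0.4]
0.0 tool dy -0.0 dz -0.0 
0.05 tool dy 1.8 dz -11.9 [  1.8 -11.9]
0.1 tool dy 4.2 dz -23.7 [  2.4 -11.8]
0.15 tool dy 7.2 dz -35.4 [  3.  -11.7]
0.2 tool dy 10.7 dz -46.9 [  3.6 -11.5]
0.25 tool dy 14.9 dz -58.2 [  4.1 -11.3]
0.3 tool dy 19.5 dz -69.3 [  4.7 -11.1]
0.35 tool dy 24.8 dz -80.1 [  5.2 -10.8]
0.4 tool dy 30.5 dz -90.7 [  5.8 -10.6]
0.45 tool dy 36.8 dz -101.0 [  6.3 -10.3]
0.5 tool dy 43.6 dz -110.9 [ 6.8 -9.9]
0.55 tool dy 50.9 dz -120.5 [ 7.3 -9.6]
0.6 tool dy 58.7 dz -129.7 [ 7.8 -9.2]
0.65 tool dy 66.9 dz -138.5 [ 8.2 -8.8]
```

>>> {"name": "servo_tool", "arguments": {"commands": [[[0,-2.5,0],0,5],[[0,0.5,-6],0,5],[[0,1.3,-6],0,5],[[0,1,-6],0,5],[[0,1.4,-5.8],0,5],[[0,1.5,-5.9],0,5],[[0,1.5,-5.8],0,5],[[0,1.8,-5.8],0,5],[[0,1.8,-5.7],0,5],[[0,0,0],0,5]]}}

```text
time_s: 31.55
eef_pos: [0.57, 0.2904, 0.1647]
eef_rot: [-0.001, 1.0, -0.027, 0.0]
wrist_force: [2.4, 6.4, -5.4]
opening: 0.144
grasp_force: 58.6
```

```bash
cat >> h.py <<'E'
def pulls():
    c=ctrl.camera('side'); P=cloud(c); hsv=cv2.cvtColor(c['color'],cv2.COLOR_RGB2HSV)
    m=(abs(hsv[:,:,0].astype(int)-24)<6)&(hsv[:,:,1]>90)&(P[:,:,0]>.45)&(P[:,:,0]<.72)&(P[:,:,1]>-.22)&(P[:,:,1]<.28)&(P[:,:,2]<.35)&(P[:,:,2]>.005)
    q=P[m]; piv=np.array([556,60.]); e=np.array([.054,.9985])
    s=(q[:,:2]*1000-piv)@e; z=q[:,2]*1000
    h,b=np.histogram(s,np.arange(-260,241,20))
    print('y in stand: n, z', {int(b[i]):(int(h[i]),int(np.median(z[(s>=b[i])&(s<b[i+1])]))) for i in range(len(h)) if h[i]>8})
    o=ctrl.get_obs(); p=o['eef_pos']*1000; yy=(p[:2]-piv)@e
    print('t',round(o['time_s'],2),'tilt',round(float(np.arctan2(p[2]-3-85,yy)-np.arctan2(30,239)),3),'yh',round(yy,1),'R',round(np.hypot(yy,p[2]-88),1),'F',o['wrist_force'].round(1),'open',round(o['opening']*85.4,1))
    return c
E
python3 - <<'E'
from h import *
pulls()
E
```

```text
y in stand: n, z {-20: (235, 91), 0: (93, 93), 20: (215, 98), 40: (146, 100), 60: (111, 103), 80: (197, 104), 100: (21, 103), 120: (10, 95), 140: (145, 104), 160: (70, 103)}
t 31.6 tilt 0.195 yh 230.9 R 243.3 F [ 2.3  7.6 -5. ] open 12.4
```

>>> {"name": "servo_tool", "arguments": {"commands": [[[0,0,-2.8],0,5],[[0,0.8,-2.8],0,5],[[0,1,-2.8],0,5],[[0,1,-2.8],0,5],[[0,1.1,-2.8],0,5],[[0,1.2,-2.8],0,5],[[0,0,0],0,5],[[0,0,0],0,5],[[0,0,0],0,5],[[0,0,0],0,5]]}}

```text
time_s: 32.85
eef_pos: [0.5697, 0.2846, 0.1811]
eef_rot: [-0.0, 1.0, -0.027, 0.0]
wrist_force: [2.1, 3.6, -4.0]
opening: 0.141
grasp_force: 58.6
```

```bash
python3 - <<'E'
from h import *
pulls()
E
```

```text
y in stand: n, z {-20: (248, 91), 0: (92, 94), 20: (221, 101), 40: (188, 104), 60: (88, 106), 80: (223, 110), 100: (11, 109), 140: (180, 114), 160: (44, 114)}
t 32.9 tilt 0.268 yh 225.0 R 243.5 F [ 1.4  5.  -4.6] open 11.6
```

>>> {"name": "servo_tool", "arguments": {"commands": [[[0,0.6,-1.5],0,5],[[0,0.6,-1.5],0,5],[[0,0.6,-1.5],0,5],[[0,0.6,-1.5],0,5],[[0,0,0],0,5],[[0,0,0],0,5],[[0,0,0],0,5],[[0,0,0],0,5],[[0,0,0],0,5]]}}

```text
time_s: 34.02
eef_pos: [0.5696, 0.2821, 0.1869]
eef_rot: [-0.0, 1.0, -0.027, -0.0]
wrist_force: [2.3, 4.6, -4.7]
opening: 0.141
grasp_force: 58.5
```

```bash
python3 - <<'E'
from h import *
pulls()
E
```

```text
y in stand: n, z {-20: (248, 91), 0: (105, 95), 20: (215, 101), 40: (198, 105), 60: (93, 109), 80: (218, 112), 100: (13, 111), 140: (189, 119), 160: (36, 118)}
t 34.08 tilt 0.294 yh 222.5 R 243.5 F [ 1.8  3.9 -5.1] open 12.0
```

>>> {"name": "servo_tool", "arguments": {"commands": [[[0,0.6,-1.5],0,5],[[0,0.6,-1.5],0,5],[[0,0.6,-1.5],0,5],[[0,0.6,-1.5],0,5],[[0,0,0],0,5],[[0,0,0],0,5],[[0,0,0],0,5],[[0,0,0],0,5],[[0,0,0],0,5]]}}

```text
time_s: 35.2
eef_pos: [0.5695, 0.2795, 0.193]
eef_rot: [0.0, 1.0, -0.027, -0.0]
wrist_force: [1.3, 2.5, -5.2]
opening: 0.14
grasp_force: 58.5
```

```bash
python3 - <<'E'
from h import *
pulls()
E
```

```text
y in stand: n, z {-20: (244, 91), 0: (118, 95), 20: (211, 103), 40: (210, 107), 60: (88, 110), 80: (222, 115), 100: (11, 112), 140: (195, 123), 160: (31, 123)}
t 35.25 tilt 0.321 yh 219.9 R 243.7 F [ 1.8  2.5 -4.3] open 12.0
```

>>> {"name": "servo_tool", "arguments": {"commands": [[[0,0.6,-1.4],0,5],[[0,0.6,-1.4],0,5],[[0,0.7,-1.4],0,5],[[0,0.7,-1.4],0,5],[[0,0,0],0,5],[[0,0,0],0,5],[[0,0,0],0,5],[[0,0,0],0,5],[[0,0,0],0,5]]}}

```text
time_s: 36.38
eef_pos: [0.5693, 0.2769, 0.1986]
eef_rot: [0.0, 1.0, -0.027, -0.0]
wrist_force: [2.4, -0.0, -6.8]
opening: 0.14
grasp_force: 58.4
```

```bash
python3 - <<'E'
from h import *
pulls()
E
```

```text
y in stand: n, z {-20: (250, 90), 0: (122, 96), 20: (205, 103), 40: (229, 108), 60: (83, 112), 80: (220, 117), 100: (11, 117), 140: (214, 127), 160: (14, 127)}
t 36.42 tilt 0.346 yh 217.2 R 243.7 F [ 2.3 -0.8 -7.3] open 11.8
```

>>> {"name": "servo_tool", "arguments": {"commands": [[[0,0.6,-1.4],0,5],[[0,0.6,-1.4],0,5],[[0,0.7,-1.4],0,5],[[0,0.7,-1.4],0,5],[[0,0,0],0,5],[[0,0,0],0,5],[[0,0,0],0,5],[[0,0,0],0,5],[[0,0,0],0,5]]}}

```text
time_s: 37.55
eef_pos: [0.5691, 0.2741, 0.2041]
eef_rot: [0.0, 1.0, -0.027, -0.0]
wrist_force: [2.1, -4.8, -8.5]
opening: 0.143
grasp_force: 58.4
```

```bash
python3 - <<'E'
from h import *
pulls()
E
```

```text
y in stand: n, z {-40: (44, 84), -20: (236, 89), 0: (104, 97), 20: (189, 103), 40: (245, 109), 60: (86, 113), 80: (214, 120), 100: (13, 114), 140: (212, 130), 160: (14, 129)}
t 37.6 tilt 0.371 yh 214.5 R 244.0 F [ 2.  -4.2 -8.7] open 11.8
```

The first pull is beginning to move at about 0.37. I hold.

>>> {"name": "servo_tool", "arguments": {"commands": [[[0,0,0],0,5],[[0,0,0],0,5],[[0,0,0],0,5],[[0,0,0],0,5],[[0,0,0],0,5],[[0,0,0],0,5],[[0,0,0],0,5],[[0,0,0],0,5]]}}

```text
time_s: 38.6
eef_pos: [0.5691, 0.2742, 0.2041]
eef_rot: [0.0, 1.0, -0.027, -0.0]
wrist_force: [1.4, -4.3, -9.3]
opening: 0.141
grasp_force: 58.4
```

```bash
python3 - <<'E'
from h import *
pulls()
E
```

```text
y in stand: n, z {-60: (162, 40), -40: (12, 26), -20: (16, 18), 0: (70, 98), 20: (195, 104), 40: (257, 110), 60: (73, 113), 80: (212, 119), 100: (16, 116), 140: (213, 130), 160: (9, 130)}
t 38.65 tilt 0.371 yh 214.5 R 243.9 F [ 2.3 -3.9 -9.3] open 11.8
```

One pull is out.

>>> {"name": "servo_tool", "arguments": {"commands": [[[0,1,-1.3],0,5],[[0,0.8,-1.3],0,5],[[0,0.8,-1.3],0,5],[[0,0,0],0,5],[[0,0,0],0,5],[[0,0,0],0,5],[[0,0,0],0,5],[[0,0,0],0,5],[[0,0,0],0,5],[[0,0,0],0,5]]}}

```text
time_s: 39.9
eef_pos: [0.569, 0.2719, 0.2082]
eef_rot: [-0.0, 1.0, -0.027, -0.0]
wrist_force: [1.5, -2.1, -8.5]
opening: 0.14
grasp_force: 58.5
```

```bash
python3 - <<'E'
from h import *
pulls()
E
```

```text
y in stand: n, z {-60: (163, 40), -20: (17, 17), 0: (72, 98), 20: (194, 106), 40: (253, 111), 60: (83, 115), 80: (211, 122), 100: (16, 118), 120: (10, 130), 140: (215, 133), 160: (9, 133)}
t 39.95 tilt 0.39 yh 212.3 R 244.0 F [ 1.  -2.7 -7.8] open 12.1
```

>>> {"name": "servo_tool", "arguments": {"commands": [[[0,0.9,-1.3],0,5],[[0,0.8,-1.3],0,5],[[0,0.8,-1.3],0,5],[[0,0,0],0,5],[[0,0,0],0,5],[[0,0,0],0,5],[[0,0,0],0,5],[[0,0,0],0,5],[[0,0,0],0,5],[[0,0,0],0,5]]}}

```text
time_s: 41.2
eef_pos: [0.569, 0.2696, 0.2123]
eef_rot: [-0.0, 1.0, -0.027, 0.0]
wrist_force: [-1.3, 2.4, -2.9]
opening: 0.137
grasp_force: 58.8
```

```bash
python3 - <<'E'
from h import *
pulls()
E
```

```text
y in stand: n, z {-60: (167, 40), -20: (17, 17), 0: (89, 100), 20: (177, 105), 40: (268, 112), 60: (90, 117), 80: (200, 124), 100: (15, 120), 120: (19, 133), 140: (210, 136)}
t 41.25 tilt 0.409 yh 210.0 R 244.0 F [ 0.6  3.5 -4. ] open 11.8
```

>>> {"name": "servo_tool", "arguments": {"commands": [[[0,0.7,-1.3],0,5],[[0,0.8,-1.3],0,5],[[0,0.8,-1.3],0,5],[[0,0,0],0,5],[[0,0,0],0,5],[[0,0,0],0,5],[[0,0,0],0,5],[[0,0,0],0,5],[[0,0,0],0,5],[[0,0,0],0,5],[[0,0,0],0,5],[[0,0,0],0,5]]}}

```text
time_s: 42.75
eef_pos: [0.5689, 0.2673, 0.2162]
eef_rot: [-0.0, 1.0, -0.027, 0.0]
wrist_force: [-0.1, 5.7, -3.1]
opening: 0.143
grasp_force: 58.9
```

```bash
python3 - <<'E'
from h import *
pulls()
E
```

```text
y in stand: n, z {-60: (161, 41), -20: (246, 25), 0: (61, 25), 40: (234, 113), 60: (97, 118), 80: (198, 125), 100: (12, 122), 120: (35, 136), 140: (192, 140)}
t 42.8 tilt 0.428 yh 207.7 R 244.0 F [ 0.4  4.7 -2.4] open 12.0
```

Two are out.

>>> {"name": "servo_tool", "arguments": {"commands": [[[0,0.5,-1.3],0,5],[[0,0.8,-1.3],0,5],[[0,0.8,-1.3],0,5],[[0,0,0],0,5],[[0,0,0],0,5],[[0,0,0],0,5],[[0,0,0],0,5],[[0,0,0],0,5],[[0,0,0],0,5],[[0,0,0],0,5],[[0,0,0],0,5],[[0,0,0],0,5]]}}

```text
time_s: 44.3
eef_pos: [0.5687, 0.265, 0.2199]
eef_rot: [-0.0, 1.0, -0.027, 0.0]
wrist_force: [-0.2, 4.5, -4.9]
opening: 0.137
grasp_force: 58.9
```

```bash
python3 - <<'E'
from h import *
pulls()
E
```

```text
y in stand: n, z {-60: (159, 40), -20: (246, 25), 0: (53, 25), 40: (241, 114), 60: (103, 120), 80: (186, 127), 100: (14, 122), 120: (34, 138), 140: (198, 143), 200: (9, 241)}
t 44.35 tilt 0.446 yh 205.4 R 244.1 F [ 0.4  5.1 -3.2] open 12.1
```

>>> {"name": "servo_tool", "arguments": {"commands": [[[0,0.6,-1.2],0,5],[[0,0.8,-1.2],0,5],[[0,0,0],0,5],[[0,0,0],0,5],[[0,0,0],0,5],[[0,0,0],0,5],[[0,0,0],0,5],[[0,0,0],0,5],[[0,0,0],0,5],[[0,0,0],0,5],[[0,0,0],0,5]]}}

```text
time_s: 45.72
eef_pos: [0.5686, 0.2636, 0.2223]
eef_rot: [-0.0, 1.0, -0.027, 0.0]
wrist_force: [0.1, 5.0, -1.9]
opening: 0.14
grasp_force: 58.7
```

```bash
python3 - <<'E'
from h import *
pulls()
E
```

```text
y in stand: n, z {-60: (162, 41), -20: (246, 25), 0: (47, 25), 40: (238, 114), 60: (122, 120), 80: (172, 128), 100: (14, 127), 120: (43, 140), 140: (191, 146), 200: (9, 242)}
t 45.77 tilt 0.458 yh 203.9 R 244.2 F [-0.8  5.6 -2.7] open 12.0
```

>>> {"name": "servo_tool", "arguments": {"commands": [[[0,0.6,-1.2],0,5],[[0,0.7,-1.2],0,5],[[0,0,0],0,5],[[0,0,0],0,5],[[0,0,0],0,5],[[0,0,0],0,5],[[0,0,0],0,5],[[0,0,0],0,5],[[0,0,0],0,5],[[0,0,0],0,5],[[0,0,0],0,5]]}}

```text
time_s: 47.15
eef_pos: [0.5686, 0.2621, 0.2246]
eef_rot: [0.0, 1.0, -0.027, -0.0]
wrist_force: [-0.1, 1.7, -4.2]
opening: 0.142
grasp_force: 58.5
```

```bash
python3 - <<'E'
from h import *
pulls()
E
```

```text
y in stand: n, z {-60: (173, 41), -40: (120, 43), -20: (166, 36), 0: (49, 26), 60: (90, 124), 80: (157, 129), 100: (15, 128), 120: (45, 141), 140: (190, 147), 200: (9, 243)}
t 47.2 tilt 0.469 yh 202.5 R 244.3 F [ 0.7  2.3 -4. ] open 12.1
```

>>> {"name": "servo_tool", "arguments": {"commands": [[[0,0.6,-1.2],0,5],[[0,0,0],0,5],[[0,0,0],0,5],[[0,0,0],0,5],[[0,0,0],0,5],[[0,0,0],0,5],[[0,0,0],0,5],[[0,0,0],0,5],[[0,0,0],0,5],[[0,0,0],0,5]]}}

```text
time_s: 48.45
eef_pos: [0.5685, 0.2614, 0.2257]
eef_rot: [0.0, 1.0, -0.027, -0.0]
wrist_force: [2.2, -2.1, -6.8]
opening: 0.14
grasp_force: 58.5
```

```bash
python3 - <<'E'
from h import *
pulls()
E
```

```text
y in stand: n, z {-60: (164, 42), -40: (119, 43), -20: (166, 37), 0: (56, 26), 60: (82, 124), 80: (164, 130), 100: (12, 128), 120: (47, 141), 140: (186, 147), 200: (10, 245)}
t 48.5 tilt 0.474 yh 201.8 R 244.3 F [ 2.  -2.1 -6.9] open 11.8
```

```bash
python3 - <<'E'
from h import *
c=pulls(); a=c['color'][110:270,190:380,::-1]; cv2.imwrite('pics/side5c.png',cv2.resize(a,None,fx=3.6,fy=3.6,interpolation=cv2.INTER_CUBIC))
E
```

```text
y in stand: n, z {-60: (166, 42), -40: (122, 43), -20: (159, 37), 0: (54, 26), 60: (90, 124), 80: (154, 129), 100: (13, 130), 120: (49, 141), 140: (187, 147), 200: (10, 246)}
t 48.55 tilt 0.474 yh 201.8 R 244.3 F [ 0.7 -1.9 -6.7] open 11.8
```

View pics/side5c.png

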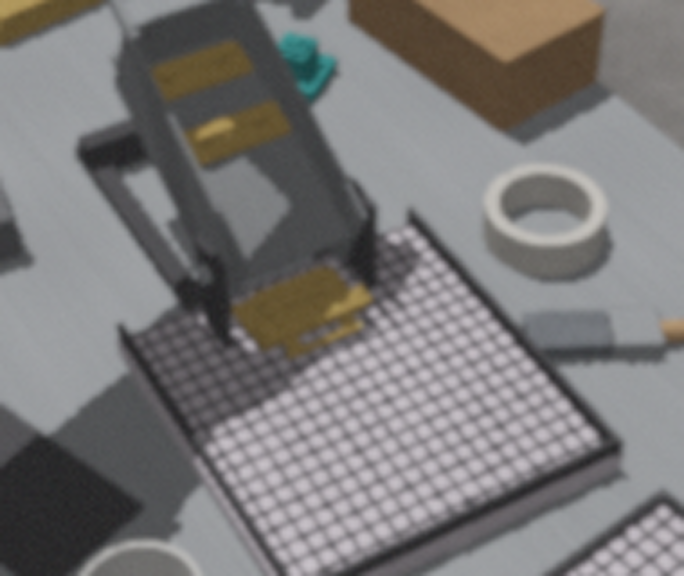

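Two pulls remain in the bin, at (200,70) and (240,135), and three lie in the tray around (300,310). I lower the bin.

>>> {"name": "servo_tool", "arguments": {"commands": [[[0,-3.2,4.9],0,5],[[0,-3.15,5.15],0,5],[[0,-3.15,5.15],0,5],[[0,-2.9,5.3],0,5],[[0,-2.9,5.3],0,5],[[0,-2.6,5.4],0,5],[[0,-2.6,5.4],0,5],[[0,-2.3,5.5],0,5],[[0,-2.3,5.5],0,5],[[0,-2,5.6],0,5],[[0,-2,5.6],0,5],[[0,-1.8,5.7],0,5],[[0,-1.8,5.7],0,5],[[0,-1.5,5.8],0,5],[[0,-1.5,5.8],0,5],[[0,-1.2,5.9],0,5],[[0,-1.2,5.9],0,5],[[0,0,0],0,5],[[0,0,0],0,5]]}}

```text
time_s: 50.92
eef_pos: [0.5705, 0.2996, 0.1322]
eef_rot: [-0.0, 1.0, -0.027, -0.0]
wrist_force: [-0.9, -3.6, -5.7]
opening: 0.139
grasp_force: 58.4
```

```bash
python3 - <<'E'
from h import *
pulls(); go(570,300,117.6,-93.1)
E
```

```text
y in stand: n, z {-60: (183, 41), -40: (112, 43), -20: (160, 37), 0: (43, 26), 80: (182, 89), 100: (47, 87), 120: (11, 72), 140: (111, 78), 160: (82, 81), 200: (10, 230)}
t 50.98 tilt 0.058 yh 240.0 R 244.1 F [-0.  -3.7 -5.6] open 11.7
t 50.98 pos [570.6 299.6 132.3] yaw -93.1 q6 1.92 F [-0.  -3.7 -5.6] open 11.7 gf 58.42016279697418
  turn -0.0 shift [-0.6 -0.4 14.7]
```

>>> {"name": "servo_tool", "arguments": {"commands": [[[0,0,5],0,5],[[0,-0.5,4],0,5],[[0,-0.5,3],0,5],[[0,0,2],0,5],[[0,0,0],0,5],[[0,0,0],0,5]]}}

```text
time_s: 51.72
eef_pos: [0.5708, 0.301, 0.1227]
eef_rot: [-0.0, 1.0, -0.027, 0.0]
wrist_force: [-14.1, -6.6, 23.0]
opening: 0.138
grasp_force: 62.1
```

>>> {"name": "servo_tool", "arguments": {"commands": [[[0,0,-2],0,5],[[0,0,0],0,15],[[0,0,0],0,25],[[0,0,0],0,35],[[0,0,0],0,40],[[0,0,0],0,40],[[0,0,-20],0,40],[[0,0,-40],0,40],[[0,0,-40],0,40],[[0,0,-20],0,40],[[-50,0,0],0,40],[[-50,0,0],0,40],[[-50,0,0],0,40],[[0,0,0],0,40]]}}

```text
time_s: 53.48
eef_pos: [0.4175, 0.309, 0.24]
eef_rot: [0.0, 1.0, -0.026, -0.001]
wrist_force: [0.0, 0.4, 0.5]
opening: 0.468
grasp_force: 0.0
```

```bash
python3 - <<'E'
from h import *
pulls(); caps('side'); c=snap('top','top6')
P=cloud(c); q=P[155:225,115:150].reshape(-1,3); q=q[(q[:,2]>.095)&(q[:,2]<.16)&(q[:,1]>.28)&(q[:,1]<.32)]; print('handle',len(q),(np.median(q,0)*1000).round(1))
c=snap('side','side6'); cv2.imwrite('pics/side6b.png',cv2.resize(c['color'][:,:,::-1],(800,600),interpolation=cv2.INTER_CUBIC))
E
```

```text
y in stand: n, z {-60: (182, 42), -40: (109, 42), -20: (168, 37), 0: (43, 25), 80: (171, 86), 100: (45, 83), 140: (102, 73), 160: (86, 75), 180: (14, 70)}
t 53.52 tilt 0.439 yh 241.3 R 285.5 F [0.3 0.6 0.7] open 40.0
side px [402. 289.] n 628 topz 97.0 top c [ 625.7 -395.    92.2] rect ((624.9437866210938, -393.8919372558594), (59.114524841308594, 58.19223403930664), 5.475859642028809)
side px [343. 315.] n 630 topz 97.0 top c [ 475.9 -371.4   92.2] rect ((474.1412353515625, -372.337646484375), (55.47821044921875, 56.92267608642578), 7.386612415313721)
handle 266 [567.4 297.6 119.2]
```

View pics/side6b.png

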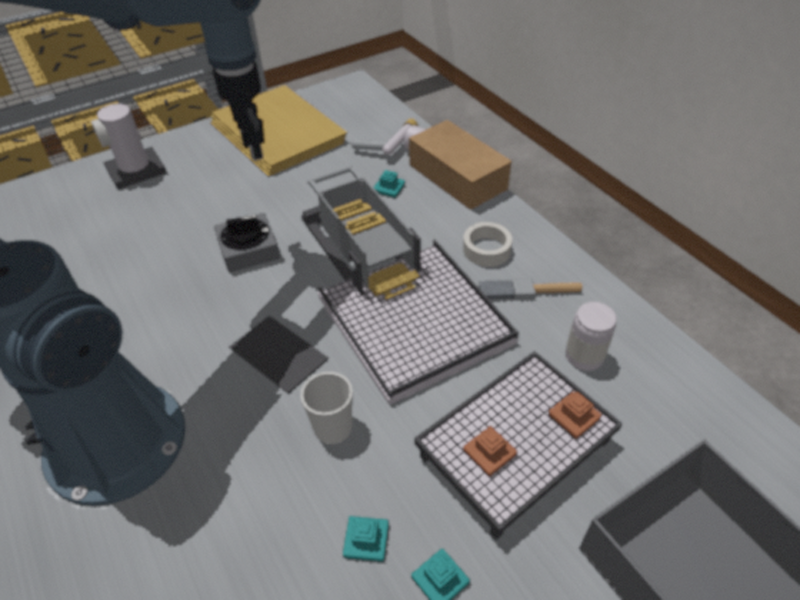

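The second cap on the rack was knocked to (625,−394) mm, but it is still flat (top at 97 mm) and 12 mm inside the rim. The handle is back at 119 mm, so the bin is level. I'll look closely at the three pulls.

```bash
python3 - <<'E'
from h import *
c=load('side6'); a=c['color'][110:220,200:310,::-1]; a=cv2.resize(a,None,fx=3.6,fy=4,interpolation=cv2.INTER_CUBIC)
d=load('top6')['color'][150:265,125:235,::-1]; d=cv2.resize(d,(396,440),interpolation=cv2.INTER_CUBIC)
cv2.imwrite('pics/fin.png',np.hstack([a[:440],d]))
P=cloud(c); hsv=cv2.cvtColor(c['color'],cv2.COLOR_RGB2HSV)
E
```

```text
(no output)
```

View pics/fin.png

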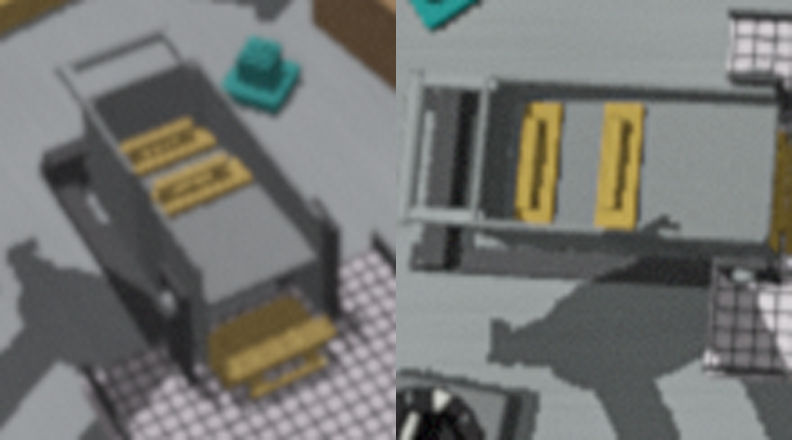

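Two pulls are in the level bin and three rest in the tray under the lip (270,340), unchanged since they fell. The robot is clear of everything, so I hand in.

```bash
python3 -c "
from bench import ctrl
print(ctrl.hand_in())"
```

```text
the job is handed in; nothing more can be done
None
```

The job is handed in at about 54 s: both coated caps stand flat on the rack, three pulls lie in the tray with two left in the level bin, and the timer pointer is at the white wedge; one cap was knocked about 4 cm on the rack but is still inside the rim.

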